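Spin the marking turntable and brake it on its index

ROBOT

A 6-joint arm with a two-finger parallel gripper is mounted at the origin on the work surface. World frame = base frame: x ahead of the robot, y to its left, z up, the work surface at z = 0. Lengths are in m, angles in degrees, forces in N, time in s.
With the tool pointing down it reaches from about 0.4 to 0.825 m from the base axis. Payload 7 kg.
Tool frame: the origin (TCP) lies midway between the tips of the shut fingers; the grasp point (between the pads) lies 19 mm behind it; z points along the fingers, y is the direction in which the jaws open and shut (so a half turn about z gives the same grasp; the last joint's range is limited). The gripper opens to 88 mm and grips with 3 to 60 N. Pads are 19 mm wide; open, the fingers measure 130 mm over their backs; the gripper's body (78 mm by 193 mm) begins 47 mm behind the grasp point.
Start: joints at [-60.04, 20.546, 0.682, 0, -70.136, -16.507], TCP at [0.157, -0.656, 0.19] pointing down, gripper open.
Joint ranges: [-176.03, 176.03], [-82.01, 121.73], [-58.28, 71.71], [-173.87, 95.51], [-174.79, -0.11], [-173.66, 173.66]. Speed limits (degrees/s): [136.94, 136.94, 172.46, 180, 180, 180].

INTERFACE

Orientations are given as [roll, pitch, yaw] about the fixed x, y, z axes, in that order (R = Rz(yaw) Ry(pitch) Rx(roll)).
In Python, from plant import ctrl, snapshot gives the robot as it stands.
- The arm moves only by the shell command python3 -m pendant 'ROWS'. ROWS is JSON, a list of rows, each a list of 7 numbers: the shift along the tool's x, y, z in m, then the turn, a rotation vector about the tool's x, y, z in rad, then the opening, from -1 (shut) to 1 (fully open), so that 0 is half open. In form: [[x, y, z, ax, ay, az, jaw], ...]. A call has 1 to 12 rows; each row is the pose to reach, as a shift and turn from the pose commanded when the call began, along the tool's axes at that moment; what a row does not reach only later rows make up. A row lasts 1/8 s, in which the tool goes at most 62.5 mm and 10.7 degrees, less where a joint would pass 70% of its speed; a pose out of reach is approached as far as the arm can. A call with a gripper value outside its range is refused whole. The fingers move at their own pace and stop on an object; the grip force is fixed at half the most. Time passes only in rows, so rows that repeat a pose let the fingers close. It gives the time, the measured TCP pose, the force and the opening at its end, in the units of the state.
- ctrl.get_obs(): the state, without advancing time (a new reading comes with each control period).
- snapshot(name): name is "scene" or "top" or "wrist"; returns a dict with "image" (420x560x3 uint8, blue, green, red), "mtx" (3x3 intrinsics, pixels), "eye" and "attitude" of the camera in the world; the wrist camera has in their place "tool_from_camera" (4x4, takes a point from camera to tool coordinates, whose origin is the TCP and whose axes are the flange's). Camera axes: x right, y up, looking along -z (the intrinsics and any distortion apply to the point x, -y, -z); pixel columns grow to the right and rows downward; lengths in m; the calibration is good to about 2 mm. The wrist camera is an equidistant fisheye: a pixel r from the principal point sees the ray r / f radians off the axis. A picture is of the moment at which its call begins: read the wrist's pose just before it. There is no depth.
- ctrl.close_job(): hands the job in, once; it reports no verdict.
The state is a dict: "clock": time; "joint_pos": joint angles; "qvel": joint speeds; "tau": joint torques, N m; "tool_pos": TCP position; "orientation": TCP orientation; "force": force on the tool from outside, world axes, zero at the start; "moment": the same for the moment, N m; "opening": finger opening in m.
Only numpy, scipy, OpenCV 4.12 (cv2) and the standard library are available. Lean on these libraries where they do the work, as an engineer would, in place of code of your own. Each camera call takes 0.05 s, during which the arm holds its last target.

TASK

Flick the free turntable disc at the laser marking station by its black stud, so that it spins untouched faster than one turn every four seconds for at least one second. Then, with a fingertip pressed on the disc (not on the stud), brake it so that its red mark stands still within the green band on the fixed base, and finish while still holding it there with the fingertip pressed on. Leave the loose parts around it where they stand: none is to be picked up or knocked aside.

Things in the scene. Friction and masses are not known exactly. Their poses are not given: they have to be found in the camera images.
- disc: level aluminium disc, 220 mm across, 14 mm thick, 1.1 to 1.8 kg, free to turn either way without end on a nearly frictionless vertical axis: flicked, it coasts for most of a minute; stopped, it stays. Origin on the axis at its underside, z up, x towards the red mark; top face 14 mm above the origin (78 mm above the table), bare but for the stud and a central steel part, 56 mm across, 24 mm high.
- stud (a point): upright black stud fixed on the disc for pushing it round, 14 mm in diameter, 30 mm high, 60 mm off the axis, straight opposite the red mark. The point is the centre of its foot, on the disc's top face. The rules call the stud disc_c3.
- mark (a point): centre line of the red mark, a 7 mm wide, 32 mm long radial stripe at the disc's rim; the point lies on the top face 105 mm off the axis
- index (a point): fixed point where mark is when the red mark stands at the middle of the green band: 105 mm off the axis, at the height of the disc's top face. The mark is within the band up to 16 mm either way.
- base: fixed grey round base under the disc, 266 mm across, its top 16 mm below the disc's top face, on a dark square sheet 280 mm wide, 4 mm thick. Origin on the axis, under the sheet (10 mm above the table). The green band is a 34 mm wide patch on the base just outside the disc, and down its side, in the base's +x direction.
- plug: loose stepped steel plug standing upright, 32 mm across below, 20 mm above, 40 mm high, on the dark sheet at a corner near the turntable; origin at the centre of its underside; must stay where it is
- cap: loose blue round cap, 34 mm across, 14 mm high, on the dark sheet at the opposite corner; origin at the centre of its underside; must stay where it is
- vblock: loose dark steel V-block, 70 x 50 x 42 mm, to the robot's right; origin at the centre of its underside; bystander
- shaft: loose stepped steel shaft lying on its side, 220 mm long, 40 mm high, to the robot's left; origin below its middle at table height; bystander
- penpot: loose cork pen pot, 76 mm across, 95 mm high, pens up to 165 mm, far left; origin at the centre of its underside; bystander
- wrench: loose wrench, 160 mm long, lying far right; bystander
- oiler: loose small red bottle, 44 mm across, 85 mm high, to the robot's right; origin at the centre of its underside; bystander

How it is judged (in metres and radians):
On the way, in this order (a step that is already met when the one before it is completed fails the run):
1. the disc spins untouched, faster than a turn every four seconds, for one second (angular speed of disc above 1.5 rad/s and contact force between the fingers and disc below 0.05 N), for 1 s.
2. a fingertip on the disc has brought it to a stop with the red mark within the green band (distance between mark and index below 0.016 m and angular speed of disc below 0.05 rad/s and contact force between the fingers and disc above 0.5 N and contact force between the fingers and disc_c3 below 0.3 N), for 0.2 s.
At the end, for the whole second after the job is handed in: the disc stands still (below 0.05 rad/s) with the centre of the red mark at most 16 mm from the middle of the green band, a finger presses on the disc with more than 0.5 N, and no finger presses on the stud (all of step 2); the arm keeps its last pose, push and grip.
It fails at once if a loose part around the turntable is lifted, carried or pushed more than 15 mm (distance of any of plug, cap, vblock, shaft, penpot, wrench, oiler from where it was at the start of the episode above 0.015 m).
It also fails if it takes over 40 s, if anything falls off the work surface, if the arm or the gripper's body presses on something with over 40 N, if the wrist force passes 120 N, or if a joint passes its speed limit or range.

## Working session

There is one attempt and no reset: what is moved stays moved. The work goes in short steps, Python scripts to look and compute and a shell command to move; the robot and the scene stay as the last step left them, time stands still between calls to the robot, and variables do not carry over. Pictures are saved under pics/ and viewed, and the job is handed in when it is done.

```bash
ls; mkdir -p pics; python3 - <<'E'
from plant import ctrl, snapshot
import cv2
print(ctrl.get_obs())
for n in ["scene","top"]:
    s=snapshot(n); cv2.imwrite(f"pics/{n}0.png",s["image"]); print(n,s["mtx"],s["eye"],s["attitude"],[k for k in s])
E
```

```text
pics
{'clock': 0.0, 'joint_pos': array([-6.00394442e+01,  2.05918802e+01,  6.33445654e-01, -2.06128445e-02,
       -7.01343040e+01, -1.65064610e+01]), 'qvel': array([ 0.11382128,  0.01069215, -0.09000382,  0.05644777,  0.00411307,
        0.13550473]), 'tau': array([ 8.39077416e-05, -5.82723105e+01,  2.93053025e+01,  6.99721992e+00,
        6.92199043e-03, -2.03359104e-04]), 'tool_pos': array([ 0.15689138, -0.65595369,  0.18931366]), 'orientation': array([ 1.79905577e+02, -7.77315169e-03, -1.66552919e+02]), 'force': array([-0.0079494 ,  0.55372016, -0.16412576]), 'moment': array([-0.03065208,  0.03069963,  0.02515021]), 'opening': 0.08785282041759332}
scene [[460.65486579   0.         280.89176562]
 [  0.         460.65486579 214.71452285]
 [  0.           0.           1.        ]] [1.1619562  1.03745359 1.02716665] [ 51.77209617   0.22022957 148.47597965] ['image', 'mtx', 'eye', 'attitude']
top [[415.61706199   0.         283.2523245 ]
 [  0.         415.61706199 214.41922158]
 [  0.           0.           1.        ]] [ 0.42369264 -0.00231638  1.20323414] [  5.36613786  -0.31727341 -89.55923828] ['image', 'mtx', 'eye', 'attitude']
```

View pics/scene0.png

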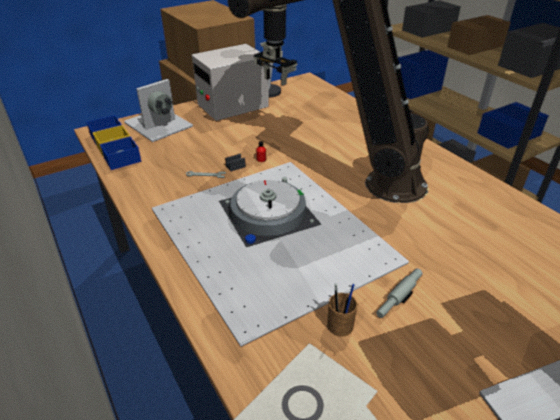

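View pics/top0.png

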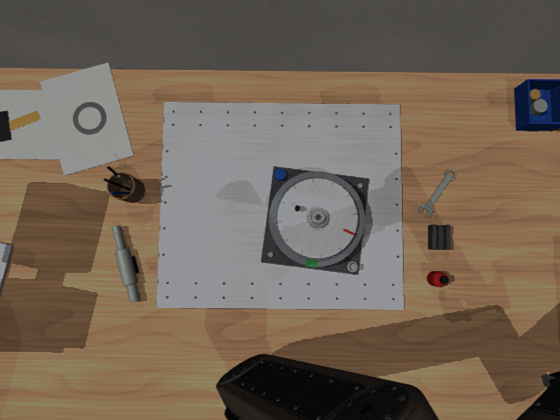

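```bash
cat > h.py <<'E'
import numpy as np, cv2
from scipy.spatial.transform import Rotation as Ro
from plant import ctrl, snapshot
def ray(s,uv):
    R=Ro.from_euler('xyz',s["attitude"],degrees=True).as_matrix(); K=s["mtx"]
    d=np.array([(uv[0]-K[0,2])/K[0,0],-(uv[1]-K[1,2])/K[1,1],-1.]); return R@d
def onz(s,uv,z):
    d=ray(s,uv); e=np.array(s["eye"]); return e+d*(z-e[2])/d[2]
def proj(s,p):
    R=Ro.from_euler('xyz',s["attitude"],degrees=True).as_matrix(); K=s["mtx"]
    c=R.T@(np.array(p)-s["eye"]); return np.array([K[0,2]+K[0,0]*c[0]/-c[2],K[1,2]-K[1,1]*c[1]/-c[2]])
def blob(im,lo,hi,roi=None):
    hsv=cv2.cvtColor(im,cv2.COLOR_BGR2HSV); m=cv2.inRange(hsv,lo,hi)
    if roi: 
        z=np.zeros_like(m); a,b,c,d=roi; z[b:d,a:c]=m[b:d,a:c]; m=z
    v,u=np.nonzero(m); return (u.mean(),v.mean(),len(u)) if len(u) else None
E
python3 - <<'E'
from h import *
s=snapshot("top"); im=s["image"]
roi=(255,160,375,280)
r=blob(im,(0,120,80),(8,255,255),roi); g=blob(im,(45,100,60),(80,255,255),roi); b=blob(im,(105,120,60),(130,255,255),roi)
k=blob(im,(0,0,0),(180,255,50),(285,200,310,220))
print(r,g,b,k)
print('mark',onz(s,r[:2],.078),'green',onz(s,g[:2],.062),'cap',onz(s,b[:2],.024),'stud',onz(s,k[:2],.1))
big=cv2.resize(im[160:280,255:375],None,fx=5,fy=5,interpolation=cv2.INTER_CUBIC); cv2.imwrite("pics/topz.png",big)
for z,u in [(.062,(318,218)),(.014+.05,(353,267)),(.03,(439,237)),(.06,(437,279)),(.0,(437,193))]: print(u,onz(s,u,z))
s2=snapshot("scene"); cv2.imwrite("pics/scz.png",cv2.resize(s2["image"][160:260,190:330],None,fx=5,fy=5,interpolation=cv2.INTER_CUBIC))
E
```

```text
(np.float64(349.0740740740741), np.float64(231.85185185185185), 27) (np.float64(310.96666666666664), np.float64(262.7111111111111), 90) (np.float64(279.4684684684685), np.float64(174.04504504504504), 111) (np.float64(297.1), np.float64(208.05), 20)
mark [ 0.48343232 -0.18654195  0.078     ] green [ 0.3991828  -0.08446703  0.062     ] cap [0.65104059 0.00378498 0.024     ] stud [ 0.54475386 -0.0444765   0.1       ]
(318, 218) [ 0.52180888 -0.10368708  0.062     ]
(353, 267) [ 0.38848759 -0.19885206  0.064     ]
(439, 237) [ 0.47345007 -0.44871914  0.03      ]
(437, 279) [ 0.3575836  -0.42869517  0.06      ]
(437, 193) [ 0.60345184 -0.45779647  0.        ]
```

View pics/topz.png

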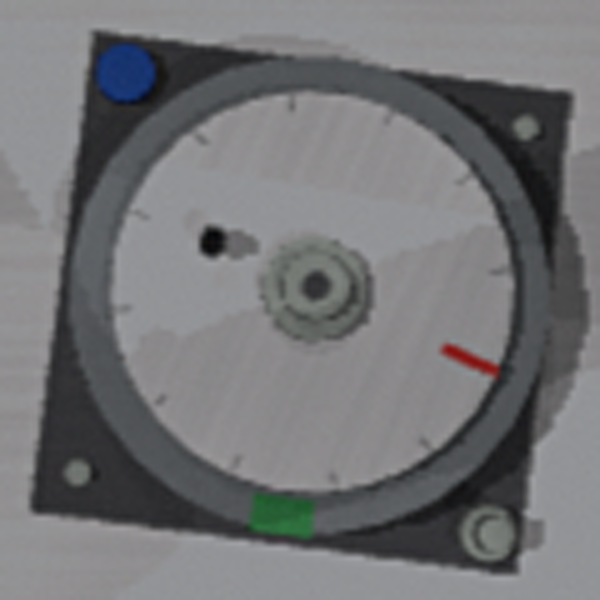

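View pics/scz.png

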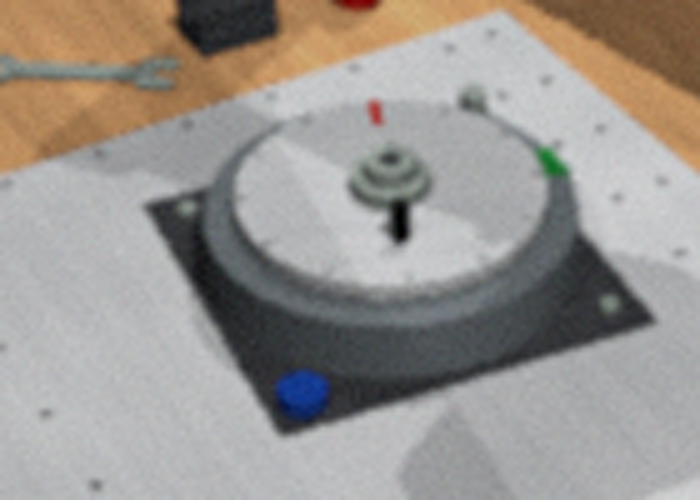

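```bash
python3 - <<'E'
from h import *
from scipy.optimize import least_squares
s=snapshot("top"); im=s["image"]
g=cv2.cvtColor(im,cv2.COLOR_BGR2GRAY)
def fitcircle(z,r,c0):
    # refine by gradient along rays
    pts=[]
    for a in np.linspace(0,2*np.pi,120,endpoint=False):
        rr=np.arange(r-.012,r+.012,.0005)
        P=np.array([proj(s,[c0[0]+q*np.cos(a),c0[1]+q*np.sin(a),z]) for q in rr]).astype(np.float32)
        v=cv2.remap(g,P[:,0][None],P[:,1][None],cv2.INTER_LINEAR)[0].astype(float)
        d=np.abs(np.gradient(cv2.GaussianBlur(v[None],(1,1),0)[0],)); k=d[3:-3].argmax()+3
        if d[k]>1.0: pts.append([c0[0]+rr[k]*np.cos(a),c0[1]+rr[k]*np.sin(a)])
    pts=np.array(pts)
    f=lambda p:np.hypot(pts[:,0]-p[0],pts[:,1]-p[1])-p[2]
    o=least_squares(f,[*c0,r],loss='soft_l1',f_scale=.001); return o.x,len(pts)
c=onz(s,(317.7,218.9),.078)[:2]; print(c)
for i in range(2):
    x,n=fitcircle(.078,.110,c); print(x,n)
    y,m=fitcircle(.062,.133,c); print(y,m); c=x[:2]
E
```

```text
[ 0.51797172 -0.10144984]
[ 0.521699   -0.09956455  0.10901161] 120
[ 0.52118849 -0.09913008  0.13262757] 119
[ 0.5218049  -0.09962988  0.10893925] 120
[ 0.52160054 -0.09878003  0.1326979 ] 117
```

```bash
python3 -m pendant '[[-0.047,0.041,0,0,0,-0.11,-1],[-0.094,0.082,0,0,0,-0.22,-1],[-0.14,0.124,0,0,0,-0.33,-1],[-0.187,0.165,0,0,0,-0.44,-1],[-0.234,0.206,0,0,0,-0.56,-1],[-0.281,0.248,0,0,0,-0.67,-1],[-0.328,0.289,0,0,0,-0.78,-1],[-0.374,0.33,0,0,0,-0.89,-1],[-0.421,0.371,0,0,0,-1.0,-1],[-0.468,0.413,0,0,0,-1.11,-1],[-0.515,0.454,0,0,0,-1.22,-1],[-0.5615,0.495,0,0,0,-1.335,-1]]'
python3 - <<'E'
from h import *
print(ctrl.get_obs())
for n in ["top","scene","wrist"]:
    s=snapshot(n); cv2.imwrite(f"pics/{n}1.png",s["image"])
print(s["mtx"],s["tool_from_camera"])
E
```

```text
clock: 1.75
tool_pos: [0.5889, -0.0424, 0.1905]
orientation: [-180.0, 0.0, -89.8]
force: [0.7, -1.0, 0.1]
opening: 0.0005
{'clock': 1.75, 'joint_pos': array([ 1.48376426e+01,  1.26129956e+01, -1.03724071e+01,  4.63585147e-03,
       -6.69846102e+01, -1.46650678e+01]), 'qvel': array([35.10675615, 22.75085031, 28.93774622,  0.22833229, -6.20078969,
       17.35007968]), 'tau': array([ -2.24476956, -49.9859941 ,  26.15168273,   6.5087682 ,
         0.1087686 ,  -0.60547583]), 'tool_pos': array([ 0.58888837, -0.04244305,  0.19052086]), 'orientation': array([-1.79969909e+02,  3.46302625e-03, -8.98256129e+01]), 'force': array([ 0.70991609, -1.04254831,  0.11110742]), 'moment': array([-0.04111789, -0.06707653, -0.0141236 ]), 'opening': 0.0005064977636423511}
[[325.1922621    0.         278.86275543]
 [  0.         325.1922621  212.72477515]
 [  0.           0.           1.        ]] [[ 6.27281304e-04  9.50818845e-01  3.09746882e-01  8.43638450e-02]
 [ 9.99999774e-01 -6.71007993e-04  3.46278954e-05  9.17687574e-04]
 [ 2.40767490e-04  3.09746791e-01 -9.50819051e-01 -1.94093049e-01]
 [ 0.00000000e+00  0.00000000e+00  0.00000000e+00  1.00000000e+00]]
```

View pics/wrist1.png

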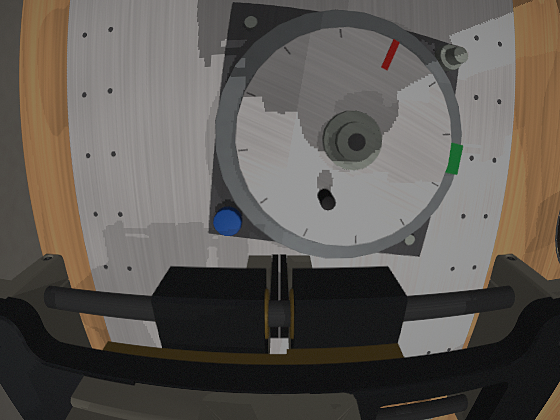

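View pics/scene1.png

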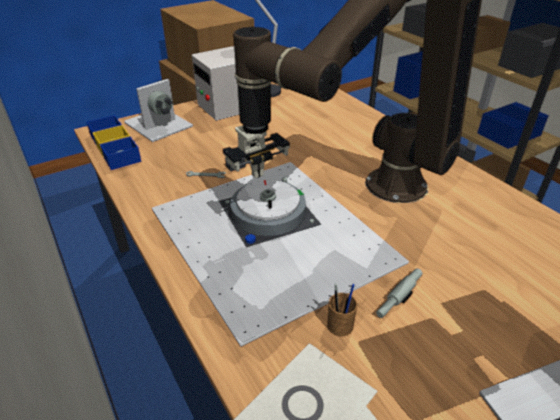

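View pics/top1.png

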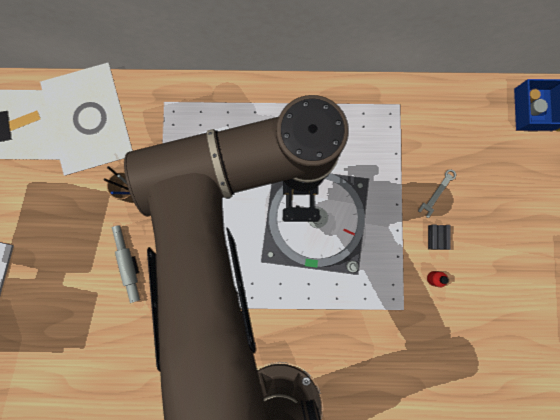

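```bash
python3 -m pendant '[[0,0,0.045,0,0,0,-1],[0,0,0.085,0,0,0,-1],[0,0,0.1,0,0,0,-1],[0,0,0.1,0,0,0,-1]]'
python3 - <<'E'
from h import *
print(ctrl.get_obs()['tool_pos'])
s=snapshot("wrist"); cv2.imwrite("pics/wrist2.png",s["image"])
E
```

```text
clock: 2.4
tool_pos: [0.5875, -0.0451, 0.0901]
orientation: [179.9, -0.0, -90.1]
force: [-0.0, -0.6, -0.1]
opening: 0.0006
[ 0.58750855 -0.04510698  0.09006388]
```

View pics/wrist2.png

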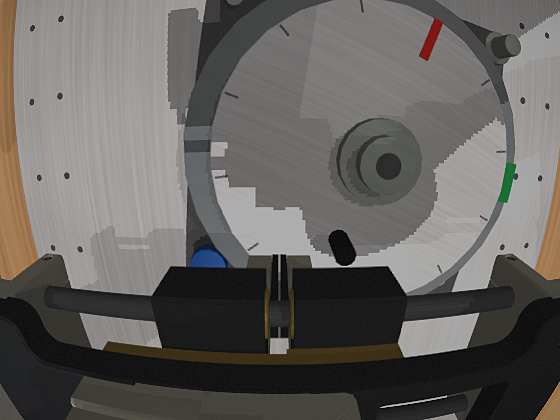

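```bash
cat >> h.py <<'E'
def wray(s,uv):
    K=s["mtx"]; x=(uv[0]-K[0,2])/K[0,0]; y=(uv[1]-K[1,2])/K[1,1]; r=np.hypot(x,y); 
    k=np.sin(r)/max(r,1e-9); return np.array([x*k,-y*k,-np.cos(r)])
def wonz(s,o,uv,z):
    T=np.array(s["tool_from_camera"]); R=Ro.from_euler('xyz',o["orientation"],degrees=True).as_matrix()
    d=R@T[:3,:3]@wray(s,uv); e=o["tool_pos"]+R@T[:3,3]; return e+d*(z-e[2])/d[2]
AX=np.array([.5217,-.0995])
def markang(s,o):
    hsv=cv2.cvtColor(s["image"],cv2.COLOR_BGR2HSV); m=cv2.inRange(hsv,(0,130,60),(8,255,255))
    v,u=np.nonzero(m); P=np.array([wonz(s,o,q,.078)[:2] for q in zip(u,v)])
    if not len(P): return None
    c=np.median(P,axis=0)
    P=P[np.hypot(*(P-AX).T)<.115]
    c=P.mean(0); d=c-AX; return np.degrees(np.arctan2(d[1],d[0])),np.hypot(*d),len(P)
E
python3 - <<'E'
from h import *
o=ctrl.get_obs(); s=snapshot("wrist")
print(markang(s,o))
g=blob(s["image"],(45,100,60),(80,255,255)); p=wonz(s,o,g[:2],.062)[:2]-AX; print('green',g,np.degrees(np.arctan2(p[1],p[0])),np.hypot(*p))
print('stud top',wonz(s,o,(345,257),.108),'foot',wonz(s,o,(340,236),.078),'axis',wonz(s,o,(388,167),.102),'tipL',wonz(s,o,(252,257),.09),wonz(s,o,(310,257),.09))
E
```

```text
(np.float64(-113.45065171231566), np.float64(0.09229325617745957), 395)
green (np.float64(507.2722371967655), np.float64(181.72506738544473), 371) 172.92880883507934 0.127318023766839
stud top [ 0.54699395 -0.04287483  0.108     ] foot [ 0.54500288 -0.04461012  0.078     ] axis [ 0.52288503 -0.09792084  0.102     ] tipL [ 0.60547374 -0.03451284  0.09      ] [ 0.56677055 -0.03448159  0.09      ]
```

```bash
python3 -m pendant '[[0,0.004,0,0,0,0,-1],[0,0.010,0,0,0,0,-1],[0,0.018,0,0,0,0,-1],[0,0.028,0,0,0,0,-1],[0,0.040,0,0,0,0,-1],[0,0.054,0,0,0,0,-1],[0,0.069,0,0,0,0,-1],[0,0.069,0,0,0,0,-1],[0,0.069,-0.02,0,0,0,-1],[-0.015,0.069,-0.03,0,0,0,-1],[-0.033,0.069,-0.03,0,0,0,-1],[-0.033,0.069,-0.03,0,0,0,-1]]'
python3 - <<'E'
from h import *
for i in range(3):
    o=ctrl.get_obs(); s=snapshot("wrist"); cv2.imwrite(f"pics/wrist3{i}.png",s["image"]); print(o['clock'],o['tool_pos'],markang(s,o))
E
```

```text
clock: 4.0
tool_pos: [0.5188, -0.0097, 0.1198]
orientation: [180.0, 0.0, -90.0]
force: [0.3, 0.1, 0.5]
opening: 0.0002
4.0 [ 0.51884878 -0.00969462  0.11978384] (np.float64(-113.54784159236443), np.float64(0.08134619619672594), 114)
4.05 [ 0.51867935 -0.01024851  0.11963297] (np.float64(-113.51322488701067), np.float64(0.08160189319978901), 121)
4.1 [ 0.51858661 -0.010673    0.11960839] (np.float64(-113.54158960060808), np.float64(0.0817409394428263), 126)
```

View pics/wrist32.png

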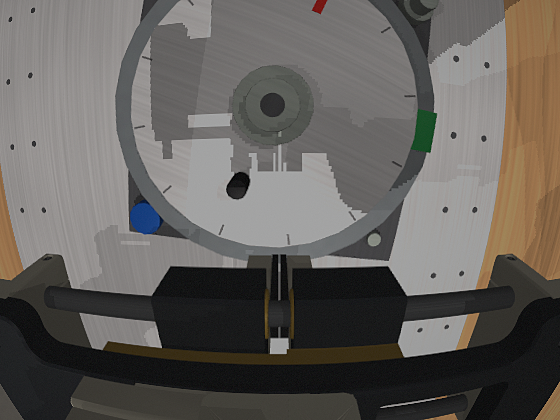

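```bash
python3 - <<'E'
from h import *
o=ctrl.get_obs(); print(o['clock'],o['tool_pos'],o['orientation'])
for n in ["scene","top"]:
    s=snapshot(n); im=s["image"].copy(); p=proj(s,o['tool_pos']); q=proj(s,o['tool_pos']+[0,0,.066]); print(n,p,q)
    c=p.astype(int); x0,y0=c[0]-70,c[1]-60
    z=cv2.resize(im[y0:y0+105,x0:x0+140],None,fx=5,fy=5,interpolation=cv2.INTER_CUBIC)
    for a in(p,q): cv2.drawMarker(z,tuple(int(t) for t in (a-[x0,y0]+.5)*5),(255,0,255),0,12,1)
    cv2.imwrite(f"pics/{n}4.png",z)
E
```

```text
4.15 [ 0.51861193 -0.01099948  0.11963337] [ 1.79938930e+02 -1.63472702e-02 -9.00162364e+01]
scene [282.00687408 200.1633229 ] [281.95891265 183.70276905]
top [284.55619747 217.0585121 ] [284.7886456  214.71825673]
```

View pics/scene4.png

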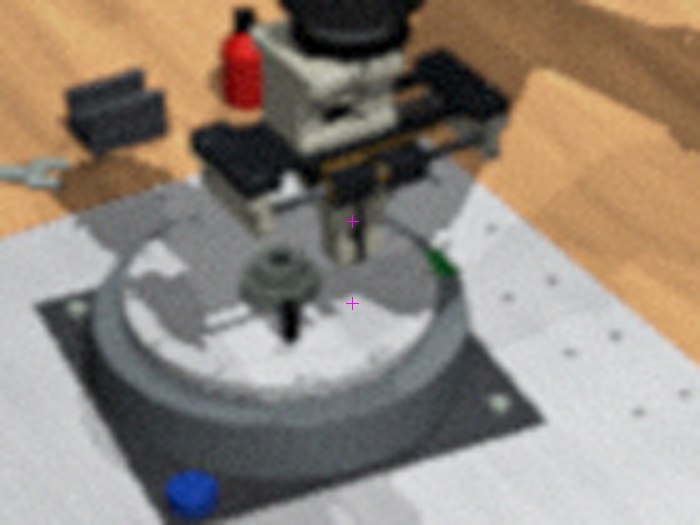

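View pics/top4.png

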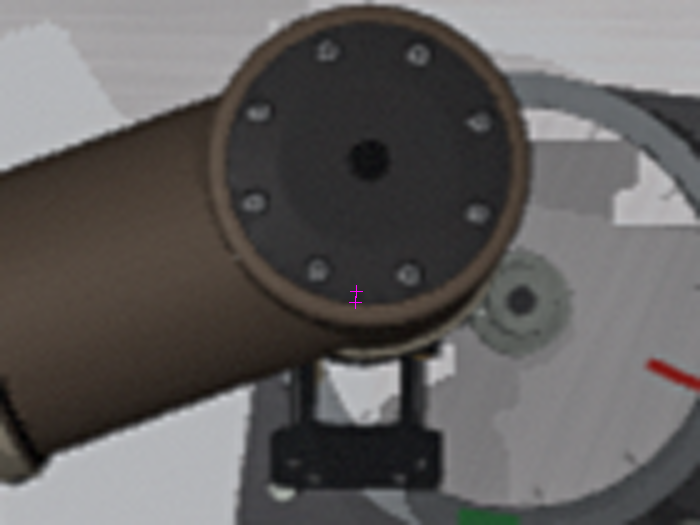

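```bash
python3 -m pendant '[[0,0,0.02,0,0,0,-1],[0,0,0.04,0,0,0,-1],[0,0,0.05,0,0,0,-1],[0,0,0.05,0,0,0,-1]]'
python3 - <<'E'
from h import *
o=ctrl.get_obs()
for n in ["scene"]:
    s=snapshot(n); im=s["image"].copy(); p=proj(s,o['tool_pos']); c=p.astype(int); x0,y0=c[0]-70,c[1]-60
    z=cv2.resize(im[y0:y0+105,x0:x0+140],None,fx=5,fy=5,interpolation=cv2.INTER_CUBIC)
    cv2.drawMarker(z,tuple(int(t) for t in (p-[x0,y0]+.5)*5),(255,0,255),0,12,1)
    cv2.imwrite(f"pics/{n}5.png",z)
E
```

```text
clock: 4.75
tool_pos: [0.5186, -0.0117, 0.0697]
orientation: [179.9, -0.0, -90.1]
force: [1.0, -0.3, -0.0]
opening: 0.0003
```

View pics/scene5.png

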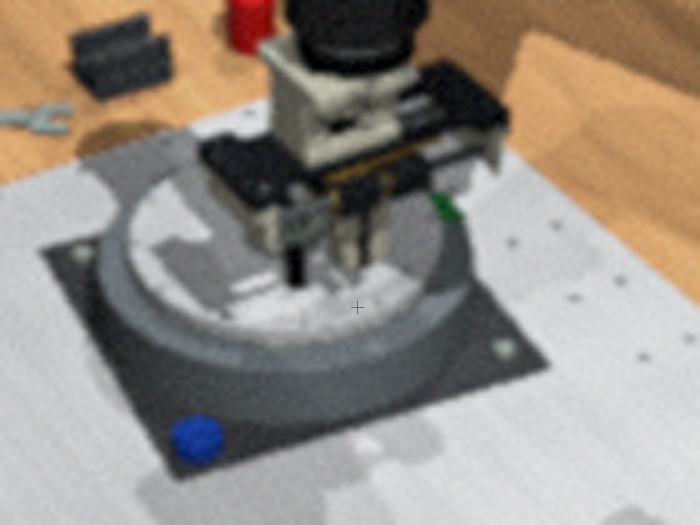

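```bash
python3 -m pendant '[[0,0,0.006,0,0,0,-1],[0,0,0.01,0,0,0,-1],[0,0,0.01,0,0,0,-1]]'
python3 -m pendant '[[0,0,0.003,0,0,0,-1],[0,0,0.006,0,0,0,-1],[0,0,0.006,0,0,0,-1]]'
python3 -c "
from h import *
s=snapshot('scene');cv2.imwrite('pics/s6.png',cv2.resize(s['image'][150:250,210:350],None,fx=5,fy=5))"
```

```text
clock: 5.18
tool_pos: [0.5188, -0.0114, 0.0601]
orientation: [180.0, -0.0, -90.1]
force: [0.0, -0.2, -0.0]
opening: 0.0004
clock: 5.55
tool_pos: [0.5188, -0.0114, 0.054]
orientation: [180.0, -0.0, -90.1]
force: [0.3, -0.4, 0.9]
opening: 0.0006
```

View pics/s6.png

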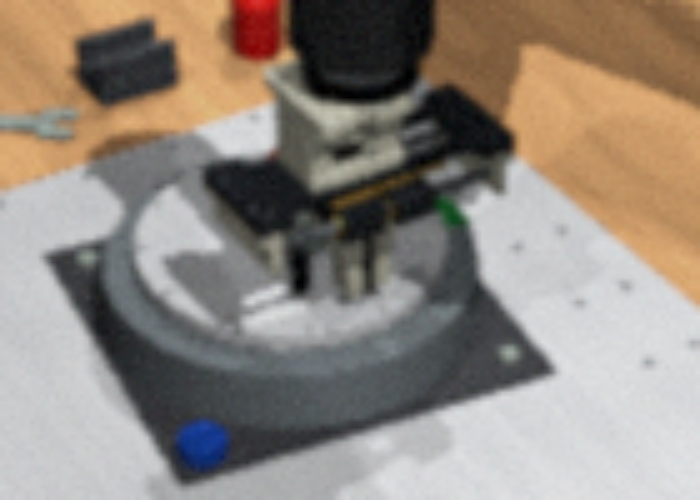

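```bash
python3 - <<'E'
from h import *
s=snapshot('scene')
for z in (.078,.09,.1):print(onz(s,(282,209.4),z),onz(s,(270,208.2),.078), onz(s,(269.5,193),.108))
print(proj(s,[.545,-.0445,.078]),proj(s,[.5188,-.0114,.078]),proj(s,[.5217,-.0995,.102]))
print(ctrl.get_obs()['force'])
E
```

```text
[ 0.51667908 -0.01436774  0.078     ] [ 0.54776127 -0.04150113  0.078     ] [ 0.52512235 -0.08228596  0.108     ]
[ 0.5248371  -0.00106991  0.09      ] [ 0.54776127 -0.04150113  0.078     ] [ 0.52512235 -0.08228596  0.108     ]
[0.53163546 0.01001161 0.1       ] [ 0.54776127 -0.04150113  0.078     ] [ 0.52512235 -0.08228596  0.108     ]
[270.25309616 207.48395776] [281.92608045 210.05797055] [267.87070927 191.65280349]
[ 0.55975193  0.2287077  -0.57354141]
```

```bash
python3 -m pendant '[[0,0,0.002,0,0,0,-1],[0,0,0.002,0,0,0,-1]]'
python3 -m pendant '[[0,0,0.002,0,0,0,-1],[0,0,0.002,0,0,0,-1]]'
python3 -m pendant '[[0,0,0.002,0,0,0,-1],[0,0,0.002,0,0,0,-1]]'
```

```text
clock: 5.9
tool_pos: [0.5189, -0.0114, 0.0521]
orientation: [180.0, -0.0, -90.1]
force: [-0.5, 0.7, 0.3]
opening: 0.0005
clock: 6.15
tool_pos: [0.5189, -0.0114, 0.0501]
orientation: [180.0, -0.0, -90.1]
force: [-0.6, -0.6, -0.2]
opening: 0.0004
clock: 6.4
tool_pos: [0.5189, -0.0114, 0.0481]
orientation: [180.0, -0.0, -90.1]
force: [-0.6, -0.8, 0.3]
opening: 0.0002
```

```bash
python3 -m pendant '[[0,0,0.003,0,0,0,-1],[0,0,0.003,0,0,0,-1]]'
python3 -m pendant '[[0,0,0.002,0,0,0,-1],[0,0,0.002,0,0,0,-1]]'
python3 -m pendant '[[0,0,0.002,0,0,0,-1],[0,0,0.002,0,0,0,-1]]'
python3 -c "
from h import *
s=snapshot('scene');cv2.imwrite('pics/s7.png',cv2.resize(s['image'][150:250,210:350],None,fx=5,fy=5))
s=snapshot('wrist');cv2.imwrite('pics/w7.png',s['image'])"
```

```text
clock: 6.65
tool_pos: [0.5188, -0.0114, 0.045]
orientation: [180.0, -0.0, -90.1]
force: [-0.9, 1.5, -0.5]
opening: 0.0005
clock: 6.9
tool_pos: [0.5189, -0.0114, 0.0431]
orientation: [180.0, -0.0, -90.1]
force: [0.8, 0.7, 0.4]
opening: 0.0001
clock: 7.15
tool_pos: [0.5201, -0.0112, 0.042]
orientation: [-179.9, 0.0, -90.0]
force: [-0.9, -0.4, 4.5]
opening: 0.0003
```

View pics/s7.png

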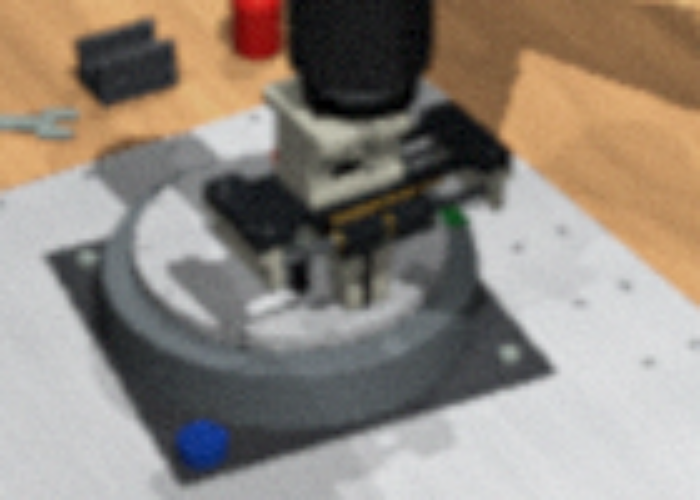

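View pics/w7.png

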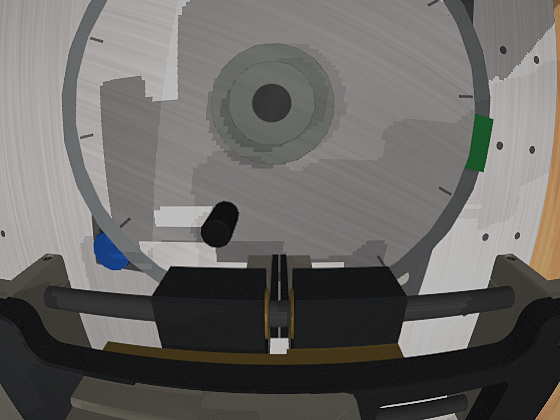

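```bash
python3 - <<'E'
from h import *
s=snapshot('scene'); d=ray(s,(264,207.6)); e=np.array(s['eye'])
for z in (.06,.07,.078,.1,.12):print(e+d*(z-e[2])/d[2])
for i in range(3):
    o=ctrl.get_obs(); print(o['force'],o['moment'],o['tool_pos']); snapshot('top')
E
```

```text
[ 0.55203356 -0.07585979  0.06      ]
[ 0.55833984 -0.06434871  0.07      ]
[ 0.56338487 -0.05513985  0.078     ]
[ 0.57725869 -0.02981547  0.1       ]
[ 0.58987126 -0.00679331  0.12      ]
[0.26116421 0.46460007 5.57872654] [-0.11206455  0.01642351  0.04205681] [ 0.51998854 -0.01122862  0.04199615]
[-0.49049578 -0.69962964  4.63405874] [-0.08483992  0.00470092  0.03583404] [ 0.52000769 -0.0112292   0.04202452]
[ 1.04635869 -0.17176936  5.61076536] [-0.07978629  0.03419248  0.03814699] [ 0.51998095 -0.01123723  0.04200282]
```

```bash
python3 -m pendant '[[0,0,-0.03,0,0,0,-1],[0,0,-0.052,0,0,0,-1],[0.015,-0.035,-0.052,0,0,0,-1],[0.034,-0.069,-0.052,0,0,0,-1],[0.034,-0.069,-0.052,0,0,0,-1],[0.034,-0.069,-0.035,0,0,0,-1],[0.034,-0.069,-0.012,0,0,0,-1],[0.034,-0.069,-0.012,0,0,0,-1]]'
python3 - <<'E'
from h import *
o=ctrl.get_obs(); s=snapshot('wrist');cv2.imwrite('pics/w8.png',s['image']); print(markang(s,o))
s=snapshot('scene');cv2.imwrite('pics/s8.png',cv2.resize(s['image'][150:250,210:350],None,fx=5,fy=5))
E
```

```text
clock: 8.45
tool_pos: [0.5853, -0.0454, 0.0509]
orientation: [179.7, -0.0, -90.1]
force: [-0.8, -0.0, 0.5]
opening: 0.0002
(np.float64(-109.14021517491554), np.float64(0.09153561663269842), 537)
```

View pics/s8.png

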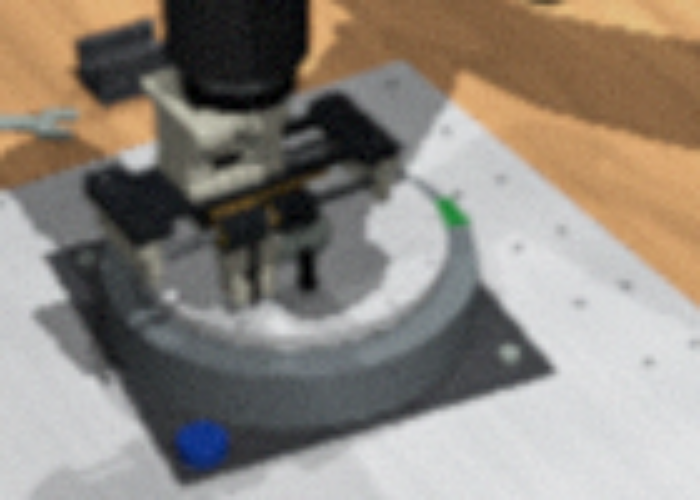

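View pics/w8.png

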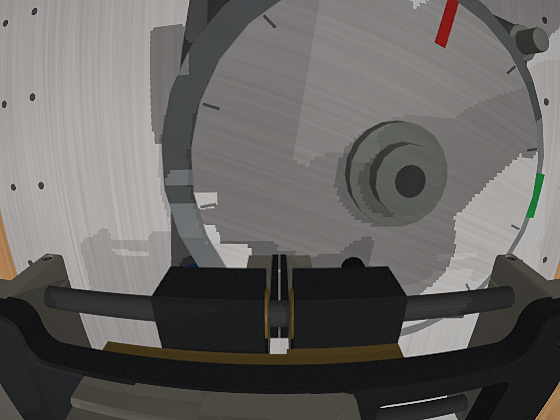

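```bash
python3 -m pendant '[[0,0.004,0,0,0,0,-1],[0,0.010,0,0,0,0,-1],[0,0.018,0,0,0,0,-1],[0,0.028,0,0,0,0,-1],[0,0.040,0,0,0,0,-1],[0,0.054,0,0,0,0,-1],[0,0.069,0,0,0,0,-1],[0,0.069,0,0,0,0,-1],[-0.006,0.067,-0.02,0,0,0,-1],[-0.02,0.067,-0.03,0,0,0,-1],[-0.035,0.067,-0.03,0,0,0,-1],[-0.035,0.067,-0.03,0,0,0,-1]]'
python3 - <<'E'
from h import *
for i in range(3):
    o=ctrl.get_obs(); s=snapshot("wrist"); cv2.imwrite(f"pics/wrist9{i}.png",s["image"]); print(o['clock'],o['tool_pos'],markang(s,o))
E
```

```text
clock: 10.05
tool_pos: [0.5208, -0.0091, 0.0828]
orientation: [180.0, 0.0, -90.0]
force: [-0.5, -0.0, -1.3]
opening: 0.0004
10.05 [ 0.52079046 -0.00906213  0.08279109] (np.float64(19.787418705390817), np.float64(0.09333028991969361), 446)
10.1 [ 0.52057134 -0.00955197  0.08265473] (np.float64(26.21063607240916), np.float64(0.09355046736558974), 435)
10.15 [ 0.52052308 -0.00993094  0.08261712] (np.float64(32.578647650759315), np.float64(0.09366511977720295), 440)
```

View pics/wrist92.png

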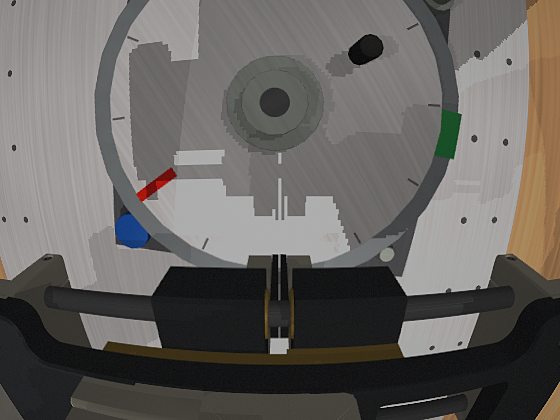

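```bash
python3 -m pendant '[[0,0,0,0,0,0,-1],[0,0,0,0,0,0,-1],[0,0,0,0,0,0,-1],[0,0,0,0,0,0,-1],[0,0,0.015,0,0,0,-1],[0,0,0.03,0,0,0,-1],[0,0,0.036,0,0,0,-1],[0,0,0.036,0,0,0,-1],[0,0,0.036,0,0,0,-1]]'
python3 - <<'E'
from h import *
for i in range(3):
    o=ctrl.get_obs(); s=snapshot("wrist"); print(o['clock'],o['tool_pos'],markang(s,o))
    g=blob(s["image"],(45,100,60),(80,255,255)); p=wonz(s,o,g[:2],.062)[:2]-AX; print('green',np.degrees(np.arctan2(p[1],p[0])),np.hypot(*p))
E
```

```text
clock: 11.32
tool_pos: [0.5213, -0.0103, 0.0474]
orientation: [-180.0, -0.0, -90.0]
force: [-0.2, -0.3, 0.2]
opening: 0.0002
11.325 [ 0.5212594  -0.01028235  0.04742717] (np.float64(-179.47578331334498), np.float64(0.09203623210349829), 614)
green 172.78418230883543 0.1255315200754296
11.375 [ 0.52131682 -0.01025766  0.0475696 ] (np.float64(-173.19082321780712), np.float64(0.09194532042205775), 620)
green 172.75162473946656 0.12547358968777073
11.425 [ 0.52134065 -0.01021435  0.04765885] (np.float64(-167.01608961771933), np.float64(0.09206090590088833), 625)
green 172.75988806636258 0.1255395333527196
```

```bash
python3 -m pendant '[[0,0,0,0,0,0,-1],[0,0,0,0,0,0,-1],[0,0,0,0,0,0,-1],[0,0,0,0,0,0,-1],[0,0,0,0,0,0,-1],[0,0,0,0,0,0,-1],[0,0,0,0,0,0,-1],[0,0,0,0,0,0,-1],[0,0,0,0,0,0,-1],[0,0,0,0,0,0,-1],[0,0,0,0,0,0,-1],[0,0,0,0,0,0,-1]]'
python3 - <<'E'
from h import *
for i in range(2):
    o=ctrl.get_obs(); s=snapshot("wrist"); print(o['clock'],o['tool_pos'],markang(s,o))
    s=snapshot("scene"); cv2.imwrite(f'pics/s10{i}.png',s['image'])
E
```

```text
clock: 12.98
tool_pos: [0.521, -0.0103, 0.0473]
orientation: [180.0, 0.0, -90.1]
force: [0.0, 0.5, 0.2]
opening: 0.0007
12.975 [ 0.52096749 -0.01033948  0.04725789] (np.float64(21.427565686315273), np.float64(0.09324299741070563), 594)
13.075 [ 0.52098649 -0.01036496  0.04727344] (np.float64(33.15139605489165), np.float64(0.09309711773914442), 588)
```

```bash
python3 -m pendant '[[0,0,0,0,0,0,-1],[0,0,0,0,0,0,-1],[0,0,0,0,0,0,-1],[0,0,0,0,0,0,-1],[0,0,0,0,0,0,-1],[0,0,0,0,0,0,-1],[0,0,0,0,0,0,-1],[0,0,0.003,0,0,0,-1],[0,0,0.008,0,0,0,-1],[0,0,0.008,0,0,0,-1],[0,0,0.008,0,0,0,-1],[0,0,0.008,0,0,0,-1]]'
python3 - <<'E'
from h import *
for i in range(2):
    o=ctrl.get_obs(); s=snapshot("wrist"); cv2.imwrite('pics/w11.png',s['image']); print(o['clock'],o['force'],o['tool_pos'],markang(s,o))
E
```

```text
clock: 14.68
tool_pos: [0.5243, -0.0101, 0.0419]
orientation: [-179.6, 0.0, -90.0]
force: [0.3, -1.0, 17.4]
opening: -0.0002
14.675 [ 0.28652628 -1.01842639 17.3678091 ] [ 0.52433632 -0.01012202  0.04187698] (np.float64(165.09950351959353), np.float64(0.09225034056396605), 623)
14.725 [-0.57507372 -2.10561864 18.40408174] [ 0.52435645 -0.01007199  0.04188131] (np.float64(165.0783330020227), np.float64(0.09225081030776076), 622)
```

View pics/w11.png

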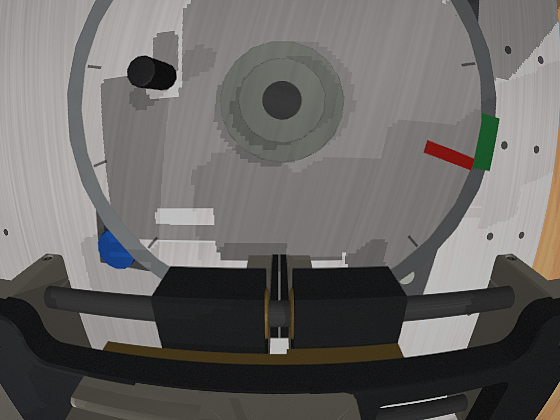

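```bash
python3 -m pendant '[[0,0.001,0,0,0,0,-1],[0,0.003,0,0,0,0,-1],[0,0.005,0,0,0,0,-1],[0,0.007,0,0,0,0,-1],[0,0.009,0,0,0,0,-1],[0,0.010,0,0,0,0,-1],[0,0.010,0,0,0,0,-1],[0,0.010,0,0,0,0,-1]]'
python3 - <<'E'
from h import *
for i in range(2):
    o=ctrl.get_obs(); s=snapshot("wrist"); cv2.imwrite('pics/w12.png',s['image']); print(o['clock'],o['force'],o['tool_pos'],markang(s,o))
    g=blob(s["image"],(45,100,60),(80,255,255)); p=wonz(s,o,g[:2],.062)[:2]-AX; print('green',np.degrees(np.arctan2(p[1],p[0])),np.hypot(*p))
E
```

```text
clock: 15.78
tool_pos: [0.5146, -0.0103, 0.0419]
orientation: [-179.6, -0.0, -89.9]
force: [1.1, -3.4, 18.2]
opening: 0.0003
15.775 [ 1.08502029 -3.44016115 18.20202728] [ 0.51455472 -0.01028706  0.04188696] (np.float64(171.3520599591191), np.float64(0.09231813540429673), 678)
green 172.79176066138996 0.12533945588371218
15.825 [ 0.9264066  -3.82134183 16.61014904] [ 0.5145565  -0.01032285  0.04188845] (np.float64(171.37426937243384), np.float64(0.09233490577955152), 676)
green 172.81033454745992 0.12534656687500595
```

View pics/w12.png

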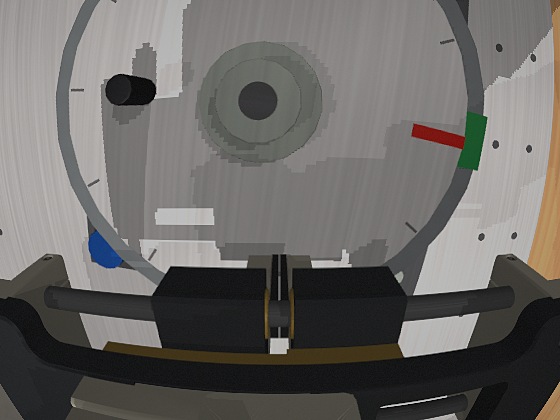

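```bash
python3 -m pendant '[[0,0,0,0,0,0,-1],[0,0,0,0,0,0,-1],[0,0,0,0,0,0,-1],[0,0,0,0,0,0,-1]]'
python3 - <<'E'
from h import *
s=snapshot("scene"); b=cv2.imread("pics/scene0.png"); im=s["image"]
print('cap',blob(b,(105,120,60),(130,255,255),(235,225,265,250)),blob(im,(105,120,60),(130,255,255),(235,225,265,250)))
o=ctrl.get_obs(); w=snapshot("wrist"); print(o['clock'],o['force'],markang(w,o))
cv2.imwrite('pics/s13.png',im)
ctrl.close_job()
E
```

```text
clock: 16.38
tool_pos: [0.5146, -0.0103, 0.0419]
orientation: [-179.6, -0.0, -89.9]
force: [0.7, -2.9, 17.4]
opening: 0.0004
cap (np.float64(250.13483146067415), np.float64(238.26966292134833), 89) (np.float64(250.05494505494505), np.float64(238.42857142857142), 91)
16.425 [ 0.69498944 -4.25059099 17.21853377] (np.float64(171.35991927666333), np.float64(0.09232424608820719), 678)
the job is handed in; nothing more can be done
```

View pics/s13.png

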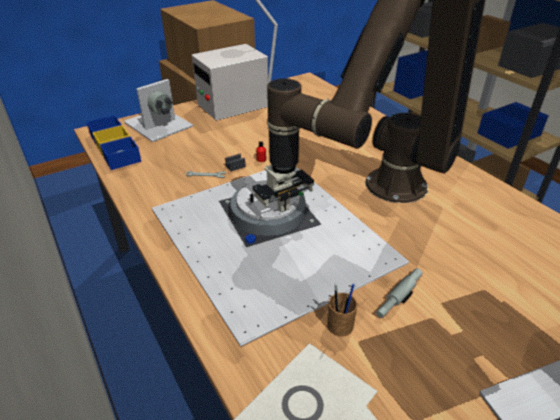

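The disc is stopped with its red mark in the green band, the fingertip is still pressed on it, and I handed the job in at about 16.4 s. No verdict was reported.

- **Flick:** The disc coasted untouched for over 4 s, slowing from about 2.2 to 2.05 rad/s (limit 1.5). My first try passed above the stud without touching it. The real fingertips sit about 35 mm above the reported TCP, which disagrees with the brief. I found the true contact height by pressing lightly on the disc, which turned it about 4°, and flicked again.
- **Brake:** The timed press stopped the disc about 7.7° (14 mm) short of the band's middle, inside the 16 mm limit but only just. I dragged it about 6° further with the fingertip still pressed.
- **Last check:** The mark stood still at 171.4° against 172.8° for the band's middle, about 2.6 mm off. The finger pressed with about 17 N on the bare top, well away from the stud.
- **Loose parts:** The cap measured unmoved (within about 0.2 pixel). The V-block, shaft, pen pot, wrench and oiler look unmoved in the last scene picture. The plug is hidden behind the gripper there; I last saw it standing in place just before the flick at about 8.5 s and did not recheck it.

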